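# Open the combination box of costly ingredients

### The arm

A 7-joint arm with a two-finger parallel gripper is mounted at the origin on the work surface. World frame = base frame: x ahead of the robot, y to its left, z up, the work surface at z = 0. Lengths are in m, angles in rad, forces in N, time in s.
With the tool pointing down it reaches from about 0.4 to 0.925 m from the base axis. Payload 5.6 kg.
Tool frame: the origin (TCP) lies midway between the tips of the shut fingers; the grasp point (between the pads) lies 19 mm behind it; y points along the fingers, x is the direction in which the jaws open and shut, and the axes are right-handed (so a half turn about y gives the same grasp; the last joint's range is limited). The gripper opens to 85 mm and grips with 20 to 120 N. Pads are 22 mm wide; open, the fingers measure 114 mm over their backs; the gripper's body (76 mm by 85 mm) begins 54 mm behind the grasp point. The pads swing forward as they close: fully open they stand 13 mm farther back than shut.
Start: joints at [1.173, 0.468, -0.012, 1.603, 0.006, 1.071, -0.056], TCP at [0.226, -0.61, 0.231] pointing down, gripper open.
Joint ranges: [-2.53, 2.53], [-0.31, 2.02], [-1.57, 1.55], [0.28, 2.44], [-1.29, 4.43], [0.15, 1.84], [-2.92, 2.92]. Speed limits (rad/s): [2.57, 2.57, 3.14, 3.14, 3.14, 3.14, 3.14].

### API

Orientations are given as a 3x3 rotation matrix whose columns are the frame's x, y, z axes.
In Python, from station import ctrl gives the robot as it stands.
- The arm moves only by the shell command python3 -m handwheel 'ROWS'. ROWS is JSON, one flat list of numbers, 7 for each row, row after row: the shift along the tool's x, y, z normalised to -1 to 1, where 1 is 0.3 m, then the turn, a rotation vector about the tool's x, y, z normalised to -1 to 1, where 1 is 90 degrees, then the finger opening in mm, from 0 to 85.4. A call has 1 to 12 rows; each row is the pose to reach, as a shift and turn from the pose measured when the call began, along the tool's axes at that moment; what a row does not reach only later rows make up. A row lasts 1/8 s, in which the tool goes at most 62.5 mm and 10.7 degrees, less where a joint would pass 70% of its speed; a pose out of reach is approached as far as the arm can. A call with a number of a shift or a turn outside -1 to 1 is refused whole. A call with a gripper value outside its range is refused whole. The fingers move at their own pace and stop on an object; the grip force is fixed at half the most. Time passes only in rows, so rows that repeat a pose let the fingers close. It gives the time, the measured TCP pose, the force and the opening at its end, in the units of the state.
- ctrl.sense(): the state, without advancing time (a new reading comes with each control period).
- ctrl.snapshot(name): name is "scene" or "top" or "wrist"; returns a dict with "image" (420x560x3 uint8, blue, green, red), "depth" (420x560 float32, m along the optical axis (not along the pixel's ray), 0 where there is no reading), "fovy" (degrees; the focal length in pixels is half the picture's height over the tangent of half this angle, whatever the lens; pixels are square), "cx", "cy" (the principal point, pixels), "cam_to_world" (4x4, takes a point from camera to world coordinates); the wrist camera has in their place "tool_from_camera" (4x4, takes a point from camera to tool coordinates, whose origin is the TCP and whose axes are the tool frame's). Camera axes: x right, y up, looking along -z (the intrinsics and any distortion apply to the point x, -y, -z); pixel columns grow to the right and rows downward; lengths in m; the calibration is good to about 2 mm. A picture is of the moment at which its call begins: read the wrist's pose just before it.
- ctrl.hand_in(): hands the job in, once; it reports no verdict.
The state is a dict: "time": time; "qpos": joint angles; "qvel": joint speeds; "effort": joint torques, N m; "tcp_pos": TCP position; "ee_rot": TCP orientation; "wrist_force": force on the tool from outside, world axes, zero at the start; "moment": the same for the moment, N m; "gripper_width": finger opening in m.
Only numpy, scipy, OpenCV 4.12 (cv2) and the standard library are available. Lean on these libraries where they do the work, as an engineer would, in place of code of your own. Each camera call takes 0.05 s, during which the arm holds its last target. There are 200 camera calls.

### The job

Open the locked ingredient box on the pastry bench: its code is 7 on the left dial and 3 on the right dial (as seen from the robot). Set the left dial first; the right wheel has crept with wear and lets go somewhere between 3 and 4, so ease the right dial up through 3 and slowly on, stop as soon as you feel the sprung catch drop in and hold the dial, and never force either dial against the catch. Then lift the lid by its handle, without wrenching at it if it should still be held, to 70 degrees or more, leave it standing open, and leave the other things on the bench where they are.

Things in the scene. Friction and masses are not known exactly. Their poses are not given: they have to be found in the camera images.
- strongbox: Bare aluminium box screwed to the bench, 253 mm deep (x), 300 mm wide (y). Origin on the bench under its middle; x points away from the robot (yaw within 0.3 rad), y left. Front: flat-topped lock case, x -135 to -42 mm, top 95 mm above the bench, with two dials at x -88 mm, y +60 mm (left) and -60 mm (right). Behind it the lid, x -34 to +118 mm, top 86 mm up.
- left_dial (a joint): Left dial's angle = 0.6283 x the number at the index mark (short black bar on the case, robot side of the dial); grows counterclockwise from above. On 7: 4.398; accepted within about 0.12 rad. Starts at 3.0 to 5.8. Steel skirt 66 mm across, 6 mm thick, numerals 0 to 9 rising clockwise around it, black wing grip on top. Endless; takes about 0.1 N m to turn.
- right_dial (a joint): Right dial, made and read as the left. On 3: 1.885. Starts at 1.1 to 1.45. The catch drops in somewhere from 0.08 to 0.55 rad past 3 (0.1 to 0.9 of a number), anew each time. As it snaps in it gives the dial a small kick onward (torque about 0.2 N m); then some 0.13 rad of play without its usual 0.1 N m drag; then a hard stop: about 0.1 N m more per 0.01 rad.
- left_dial_grip (a point): On the left dial's axis in its wing grip, 121 mm above the bench. Wing 40 mm long, 12 mm thick, upright sides, from 101 to 127 mm above the bench. Turns with the dial: point x lies along the wing. The wing end with a white line is the one beside numeral 0 (point -x); at angle 0 it points at the index mark (box -x).
- right_dial_grip (a point): The same point on the right dial; same wing.
- left_hub: Brass lock wheel, 48 mm across, on the left dial's axis inside the lock case, turning with it; out of sight. The catch's other pin rides on it, with the same limit of 25 N. The pins press on the two wheels with about 8 N in all.
- right_hub: Hub in the lock case on the right dial's axis, out of sight, turning with the dial and carrying its lock wheel (brass, 48 mm across), which has crept round on it; the creep does not show in this pose. A pin of the sprung catch rides on the wheel's rim and drops into its notch; forcing the dial on against the pin with 25 N (0.5 N m at the dial) spoils the lock.
- lid (a joint): Opening angle of the lid, 0 shut to 1.75 rad; aluminium, 152 x 296 mm, hinged at its back edge; a stiff hinge, it stays at any angle and needs about 6 N at the handle.
- lid_handle (a point): Middle of the lid's handle: round steel bar 10 mm thick, 110 mm long along box y, 38 mm above the lid; with the lid shut at box x = +4 mm, 124 mm above the bench.
- lid_hinge (a point): On the hinge line of the lid (along box y), at box x = +118 mm, 83 mm above the bench.
- cutter: Bystander: steel pastry ring, 60 mm across, 40 mm high. Origin under its centre.
- sugar_jar: Bystander: white jar with steel lid, 60 mm across, 95 mm high. Origin under its centre.
- nozzle: Bystander: steel piping nozzle, 30 mm across the foot, 46 mm high. Origin under its centre.
- sieve: Bystander: small white plastic sieve, 72 mm across, 28 mm high, handle to its -x. Origin under the bowl.
- bowl: Bystander: steel bowl, 120 mm across, 55 mm high. Origin under its centre.
- scraper: Bystander: flat steel dough scraper with a white handle, 120 x 75 mm. Origin under its centre.
- cake1: Bystander: round yellow cake, 60 mm across, 37 mm high, on the tray at the right. Origin under its centre.
- cake2: Bystander: another such cake on the tray.
- lid_edge: Front edge strip of the lid, 10 mm deep, 296 mm wide. The catch's steel tongue, 34 mm wide, comes out of the case between the dials and laps 4 mm over the middle of it, holding the lid shut; when both dials are right it springs 6 mm back towards the robot and clears it. Origin: middle of the strip's front edge, top face. Pressed with 15 N (lid pulled while locked) it bends.

How it is judged:
On the way, in this order (a step that is already met when the one before it is completed fails the run):
1. the left dial stands on 7 and the right dial between 3 and 4, the lid still shut (value of joint left_dial between 4.2 and 4.6 rad and value of joint right_dial between 1.9 and 2.6 rad and value of joint lid below 0.06 rad), for 0.2 s.
2. the lid is lifted past 65 degrees (value of joint lid above 1.15 rad), for 0.2 s.
At the end, for the whole second after the job is handed in: The left dial stands on 7 (within 0.2 rad), the right between 3 and 4 (1.9 to 2.6 rad), and the lid, freed of the catch, stands still, open more than 1.15 rad (66 degrees) (value of joint left_dial between 4.2 and 4.6 rad and value of joint right_dial between 1.9 and 2.6 rad and value of joint lid above 1.15 rad and velocity of joint lid between -0.05 and 0.05 rad/s); the robot touches nothing.
It fails at once if a dial is forced against the catch: more than 25 N on either lock wheel (contact force between any of right_hub, left_hub and anything else above 25 N).
It fails at once if the lid is wrenched against the closed catch: more than 15 N on its front edge (contact force between lid_edge and anything else above 15 N).
It fails at once if a bystander is moved by more than 30 mm (distance of any of cutter, nozzle, sugar_jar, sieve, bowl, scraper, cake1, cake2 from where it was at the start of the episode above 0.03 m).
It also fails if it takes over 72 s, if anything falls off the work surface, if the arm or the gripper's body presses on something with over 40 N, if the wrist force passes 120 N, or if a joint passes its speed limit or range.

## Working session

There is one attempt and no reset: what is moved stays moved. The work goes in short steps, Python scripts to look and compute and a shell command to move; the robot and the scene stay as the last step left them, time stands still between calls to the robot, and variables do not carry over. Pictures are saved under pics/ and viewed, about 8 in all and at most 12, crops included, and the job is handed in when it is done.

```bash
mkdir -p pics; ls; python3 - <<'E'
from station import ctrl
import cv2,numpy as np
s=ctrl.sense();print({k:np.round(v,3).tolist() for k,v in s.items()})
for n in("scene","top"):
    d=ctrl.snapshot(n);cv2.imwrite(f"pics/{n}0.png",d["image"]);np.savez(f"{n}0.npz",**d)
    print(n,d["fovy"],d["cx"],d["cy"],d["cam_to_world"].round(3).tolist(),[k for k in d])
E
```

```text
pics
{'time': 0.0, 'qpos': [1.173, 0.468, -0.012, 1.604, 0.006, 1.071, -0.056], 'qvel': [0.001, -0.001, -0.002, 0.002, -0.002, -0.0, 0.001], 'effort': [-0.0, -53.239, 0.022, -25.131, 0.011, 0.008, -0.0], 'tcp_pos': [0.226, -0.609, 0.23], 'ee_rot': [[0.347, -0.001, 0.938], [-0.938, 0.002, 0.347], [-0.002, -1.0, -0.0]], 'wrist_force': [-0.195, 0.037, -0.513], 'moment': [-0.029, 0.021, 0.032], 'gripper_width': 0.085}
scene 51.706741017275824 281.68930051906244 212.00090216680678 [[0.542, -0.504, 0.672, 1.294], [0.841, 0.324, -0.434, -0.552], [0.001, 0.8, 0.6, 0.79], [0.0, 0.0, 0.0, 1.0]] ['image', 'depth', 'fovy', 'cx', 'cy', 'cam_to_world']
top 55.95358653714128 279.0577901788341 214.4320984435206 [[-0.012, 0.992, -0.123, 0.365], [-1.0, -0.012, 0.003, -0.041], [0.002, 0.123, 0.992, 1.411], [0.0, 0.0, 0.0, 1.0]] ['image', 'depth', 'fovy', 'cx', 'cy', 'cam_to_world']
```

View pics/top0.png

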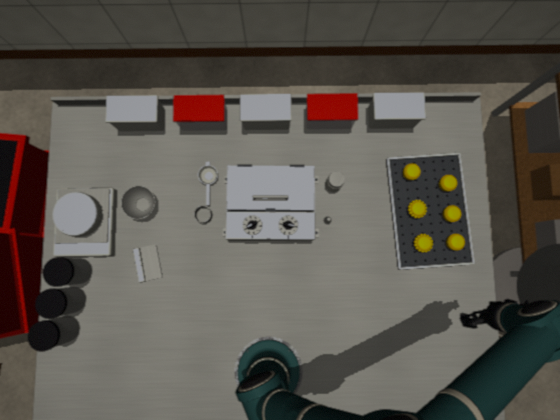

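View pics/scene0.png

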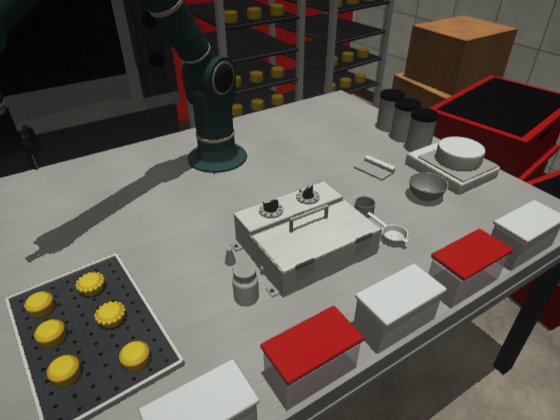

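The top view shows the box at about (227–315, 165–240) with the dials at (253,226) and (288,226). Its yaw is near zero, and the cutter, sieve, jar and nozzle stand close on either side. Next I measure.

```bash
cat > h.py <<'E'
import numpy as np,cv2
def ray(d,u,v,T):
    f=d["image"].shape[0]/2/np.tan(np.radians(float(d["fovy"]))/2)
    r=np.array([(u-d["cx"])/f,-(v-d["cy"])/f,-1.]);return T[:3,3],T[:3,:3]@r
def onz(d,u,v,z,T):
    o,r=ray(d,u,v,T);return o+r*(z-o[2])/r[2]
def blobs(mask,amin):
    n,l,st,c=cv2.connectedComponentsWithStats(mask.astype(np.uint8))
    return [(np.argwhere(l==i)[:,::-1],st[i,4]) for i in range(1,n) if st[i,4]>=amin]
E
python3 - <<'E'
from h import *
d=dict(np.load("top0.npz"));T=d["cam_to_world"];g=d["image"].max(2)
roi=np.zeros(g.shape,bool);roi[205:245,222:320]=1
for p,a in blobs((g<60)&roi,8):
    c=p.mean(0);print("dark",a,c.round(1),onz(d,*c,.115,T).round(4))
f=210/np.tan(np.radians(d["fovy"]/2))
# depth-based: points in box area
vv,uu=np.mgrid[150:255,215:325];Z=d["depth"][150:255,215:325]
P=np.stack([(uu-d["cx"])/f*Z,-(vv-d["cy"])/f*Z,-Z],-1)@T[:3,:3].T+T[:3,3]
z=P[...,2];
for lo,hi in((.089,.099),(.082,.0885),(.112,.130)):
    m=(z>lo)&(z<hi);q=P[m];print(lo,m.sum(),cv2.minAreaRect(q[:,:2].astype(np.float32)*1000),np.median(z[m]))
q=P[(z>.112)&(z<.13)&(P[...,0]>.5)]
print(q[:,:2].min(0),q[:,:2].max(0))
m=(z>.07)&(z<.13);print(cv2.minAreaRect(P[m][:,:2].astype(np.float32)*1000))
cv2.imwrite("pics/c1.png",cv2.resize(d["image"][205:250,222:320],None,fx=8,fy=8,interpolation=cv2.INTER_CUBIC))
E
```

```text
dark 36 [246.5 210. ] [0.5418 0.0617 0.115 ]
dark 9 [270. 210.] [ 0.5409 -0.016   0.115 ]
dark 14 [282.5 210. ] [ 0.5404 -0.0574  0.115 ]
dark 47 [252.4 224.4] [0.4937 0.0424 0.115 ]
dark 47 [286.8 224.7] [ 0.4913 -0.0709  0.115 ]
dark 105 [275.6 240.2] [ 0.4408 -0.0335  0.115 ]
0.089 2503 ((573.8872680664062, -17.971649169921875), (299.84307861328125, 256.8707580566406), 88.81306457519531) 0.09367801778507956
0.082 2651 ((575.81298828125, -18.063980102539062), (299.12823486328125, 258.47491455078125), 89.29222869873047) 0.08588098525780263
0.112 168 ((535.5267944335938, -15.835723876953125), (156.9156494140625, 109.56304168701172), 89.85070037841797) 0.1274803933203963
[ 0.50025344 -0.07594515] [0.59040982 0.04283658]
((575.5543212890625, -17.794525146484375), (299.9306335449219, 259.4667053222656), 89.15877532958984)
```

View pics/c1.png

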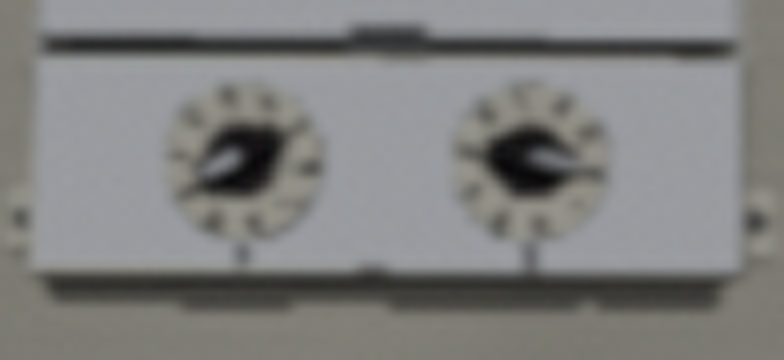

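The close crop shows the left wing's white end pointing left and slightly towards the robot, so about 5.2 rad. The right one points right, so about 1.35 rad. The box yaw is about -0.015. I'll move above the left dial and look with the wrist camera.

```bash
cat >> h.py <<'E'
from scipy.spatial.transform import Rotation as R
def plan(s,p,ang):
    "shift and turn (normalised) from state s to TCP p, tool down, jaw x at world angle ang (deg)"
    M=np.array(s["ee_rot"]);a=np.radians(ang);x=np.array([np.cos(a),np.sin(a),0]);y=np.array([0,0,-1.])
    G=np.c_[x,y,np.cross(x,y)]
    print("tcp",np.round(s["tcp_pos"],4),"jaw",np.degrees(np.arctan2(M[1,0],M[0,0])).round(2),"shift",(M.T@(np.array(p)-s["tcp_pos"])/.3).round(4),"turn",(R.from_matrix(M.T@G).as_rotvec()/(np.pi/2)).round(4),"F",np.round(s["wrist_force"],1),"Mz",np.round(s["moment"],2),"w",round(float(s["gripper_width"]),4),"t",s["time"])
E
python3 - <<'E'
from h import *
from station import ctrl
s=ctrl.sense();plan(s,[.455,.0,.33],18)
plan(s,[.34,-.3,.3],-25)
print(ctrl.snapshot("wrist")["tool_from_camera"].round(3))
E
```

```text
tcp [ 0.2256 -0.609   0.2304] jaw -69.67 shift [-1.6386 -0.3295  1.4224] turn [-7.000e-04 -9.741e-01 -9.000e-04] F [ 0.4  0.3 -0.1] Mz [-0.02  0.02  0.02] w 0.0857 t 0.1
tcp [ 0.2256 -0.609   0.2304] jaw -69.67 shift [-0.8339 -0.2307  0.7155] turn [-3.000e-04 -4.964e-01 -1.000e-03] F [ 0.4  0.3 -0.1] Mz [-0.02  0.02  0.02] w 0.0857 t 0.1
[[ 1.     0.001 -0.    -0.   ]
 [-0.001  0.324 -0.946 -0.142]
 [-0.     0.946  0.324  0.084]
 [ 0.     0.     0.     1.   ]]
```

```bash
python3 -m handwheel '[-0.17,-0.05,0.14,0,-0.1,0,85, -0.33,-0.1,0.28,0,-0.2,0,85, -0.5,-0.15,0.43,0,-0.3,0,85, -0.67,-0.2,0.57,0,-0.4,0,85, -0.83,-0.25,0.71,0,-0.5,0,85, -0.9,-0.25,0.77,0,-0.54,0,85]'; python3 - <<'E'
from h import *
from station import ctrl
plan(ctrl.sense(),[.455,.0,.33],18)
E
```

```text
time: 0.9
tcp_pos: [0.3493, -0.2736, 0.3068]
ee_rot: [[0.935, 0.001, 0.356], [-0.356, 0.0, 0.935], [0.0, -1.0, 0.0]]
wrist_force: [-0.3, -0.7, 0.9]
gripper_width: 0.0851
tcp [ 0.3493 -0.2736  0.3068] jaw -20.84 shift [ 0.0048 -0.0772  0.9777] turn [-1.000e-04 -4.316e-01  3.000e-04] F [-0.3 -0.7  0.9] Mz [-0.01  0.02  0.  ] w 0.0851 t 0.9
```

```bash
python3 -m handwheel '[0,-0.02,0.2,0,-0.1,0,85, 0,-0.04,0.38,0,-0.2,0,85, 0,-0.05,0.56,0,-0.3,0,85, 0,-0.07,0.74,0,-0.4,0,85, 0,-0.07,0.9,0,-0.43,0,85, 0,-0.07,0.98,0,-0.43,0,60, 0,-0.07,0.98,0,-0.43,0,60]'; python3 - <<'E'
from h import *
from station import ctrl
s=ctrl.sense();plan(s,[.455,.0,.33],18)
d=ctrl.snapshot("wrist")
T=np.eye(4);T[:3,:3]=s["ee_rot"];T[:3,3]=s["tcp_pos"];d["W"]=T@d["tool_from_camera"]
np.savez("w1.npz",**d);cv2.imwrite("pics/w1.png",d["image"])
E
```

```text
time: 1.78
tcp_pos: [0.454, 0.0029, 0.3277]
ee_rot: [[0.951, 0.0, -0.31], [0.31, 0.001, 0.951], [0.0, -1.0, 0.001]]
wrist_force: [-0.4, -1.1, 0.5]
gripper_width: 0.0602
tcp [0.454  0.0029 0.3277] jaw 18.08 shift [ 0.0003 -0.0076 -0.0101] turn [-0.0004  0.0009  0.0003] F [-0.4 -1.1  0.5] Mz [0.02 0.07 0.03] w 0.0602 t 1.775
```

View pics/w1.png

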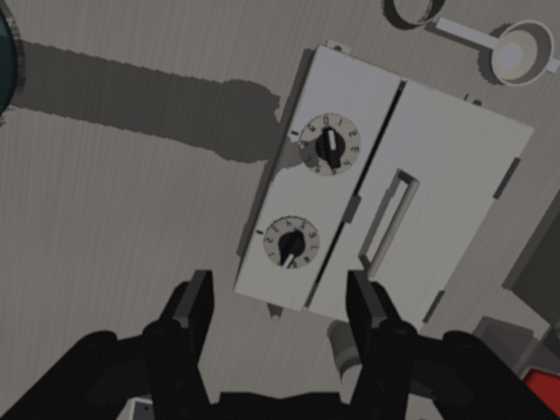

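The wrist view shows the left dial at (330,144) and the right dial at (291,243). Next I measure the centres and angles from their dark wings and white lines.

```bash
cat > dial.py <<'E'
from h import *
def measure(d,c,rpx=18,dark=45):
    W=d["W"];g=d["image"].max(2).astype(int)
    vv,uu=np.mgrid[:420,:560];near=np.hypot(uu-c[0],vv-c[1])<rpx
    m=((g<dark)&near).astype(np.uint8)
    b=max(blobs(m,5),key=lambda t:t[1])[0]
    hull=cv2.convexHull(b.astype(np.float32).reshape(-1,1,2))
    inh=np.zeros(g.shape,np.uint8);cv2.fillConvexPoly(inh,hull.astype(int),1)
    br=np.argwhere((inh>0)&(g>90)&near)[:,::-1]
    H=np.array([onz(d,*p,.122,W)[:2] for p in np.argwhere(inh>0)[:,::-1]])*1000
    r=cv2.minAreaRect(H.astype(np.float32))
    h=H.mean(0);out=dict(area=len(b),centre=h.round(1),rect=np.round(r[0]+r[1]+(r[2],),1))
    w,V=np.linalg.eigh(np.cov(H.T));ax=V[:,1]
    if len(br):
        q=np.array([onz(d,*p,.127,W)[:2] for p in br]).mean(0)*1000
        if (q-h)@ax>0: ax=-ax     # wing +x points away from the white end
        out["white"]=(len(br),(q-h).round(1))
    a=np.degrees(np.arctan2(ax[1],ax[0]))%360
    out["wing_world_deg"]=round(a,1);return out
E
python3 - <<'E'
from dial import *
d=dict(np.load("w1.npz"));W=d["W"]
for c in((330,146),(291,243)):print(measure(d,c))
g=d["image"].max(2)
cv2.imwrite("pics/c2.png",cv2.resize(d["image"][95:285,240:430],None,fx=3.1,fy=3.1,interpolation=cv2.INTER_CUBIC))
# skirt circle: bright ring region vs case
for n,(u,v) in dict(L=(330,144),R=(291,243)).items(): print(n,onz(d,u,v,.101,W).round(4))
for n,(u,v) in dict(barL=(293,134),barR=(259,232)).items(): print(n,onz(d,u,v,.095,W).round(4))
# handle ends pixel
for u,v in((408,180),(370,262)):print("handle",onz(d,u,v,.124,W).round(4))
E
```

```text
{'area': 634, 'centre': array([492.3,  49.7]), 'rect': array([492.9,  49.3,  28.2,  33.7,  65.1]), 'white': (83, array([-1.1,  6.9])), 'wing_world_deg': np.float64(308.6)}
{'area': 555, 'centre': array([490.4, -63.9]), 'rect': array([490.3, -63.9,  29.9,  31.3,  33.6]), 'white': (18, array([  2.4, -11.9])), 'wing_world_deg': np.float64(83.6)}
L [0.4957 0.05   0.101 ]
R [ 0.4931 -0.0709  0.101 ]
barL [0.4557 0.0471 0.095 ]
barR [ 0.4541 -0.0717  0.095 ]
handle [0.5805 0.0425 0.124 ]
handle [ 0.58  -0.056  0.124]
```

View pics/c2.png

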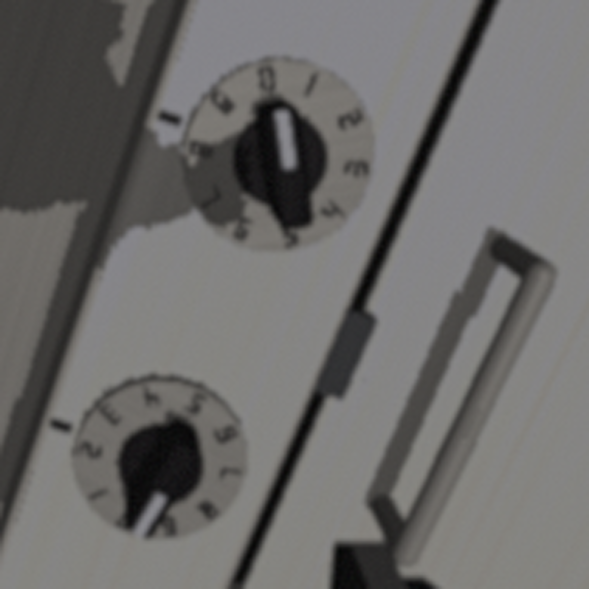

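```bash
python3 - <<'E'
from h import *
from station import ctrl
d=dict(np.load("w1.npz"));W=d["W"]
for n,a,b in(("L",(330.3,131.1),(333.9,149.2)),("R",(285.8,266.9),(292.6,254.7))):
    p=onz(d,*a,.127,W);q=onz(d,*b,.127,W);v=q-p
    print(n,p.round(4),q.round(4),"wing dir",np.degrees(np.arctan2(v[1],v[0])).round(1))
for n,(u,v) in dict(L=(329.8,144.5),R=(291.6,242.6)).items(): print(n,onz(d,u,v,.101,W).round(4))
plan(ctrl.sense(),[.494,.047,.20],28)
E
```

```text
L [0.4868 0.064  0.127 ] [0.4964 0.0487 0.127 ] wing dir -57.9
R [ 0.4923 -0.0893  0.127 ] [ 0.4947 -0.0728  0.127 ] wing dir 81.9
L [0.4957 0.0494 0.101 ]
R [ 0.4936 -0.0702  0.101 ]
tcp [0.4537 0.0012 0.3276] jaw 17.93 shift [0.175  0.4252 0.1038] turn [ 0.000e+00 -1.118e-01 -1.000e-04] F [ 0.3 -0.5 -1. ] Mz [ 0.01  0.03 -0.02] w 0.0598 t 1.825
```

```bash
python3 -m handwheel '[0.05,0.1,0.03,0,-0.05,0,50, 0.1,0.23,0.06,0,-0.1,0,50, 0.15,0.35,0.09,0,-0.15,0,50, 0.175,0.42,0.1,0,-0.155,0,50, 0.175,0.42,0.1,0,-0.155,0,50]'; python3 - <<'E'
from dial import *
from station import ctrl
s=ctrl.sense();plan(s,[.495,.049,.125],32)
d=ctrl.snapshot("wrist")
T=np.eye(4);T[:3,:3]=s["ee_rot"];T[:3,3]=s["tcp_pos"];d["W"]=T@d["tool_from_camera"]
np.savez("w2.npz",**d);cv2.imwrite("pics/w2.png",d["image"])
E
```

```text
time: 2.45
tcp_pos: [0.4932, 0.0446, 0.2]
ee_rot: [[0.85, -0.004, -0.527], [0.527, -0.0, 0.85], [-0.004, -1.0, 0.002]]
wrist_force: [0.5, -0.2, 1.0]
gripper_width: 0.0498
tcp [0.4932 0.0446 0.2   ] jaw 31.8 shift [0.0137 0.2498 0.009 ] turn [-0.0013 -0.0022 -0.0024] F [ 0.5 -0.2  1. ] Mz [-0.02 -0.   -0.02] w 0.0498 t 2.45
```

View pics/w2.png

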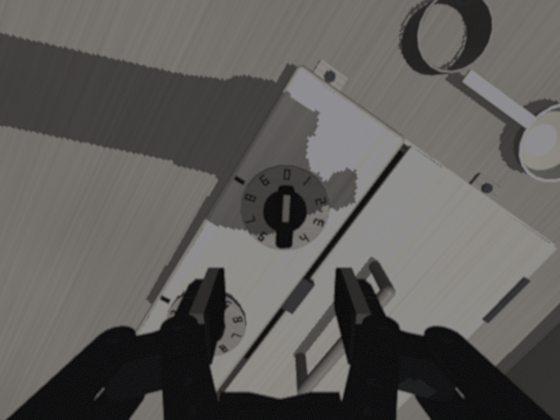

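```bash
python3 - <<'E'
from h import *
from station import ctrl
d=dict(np.load("w2.npz"));W=d["W"]
print(d["cx"],d["cy"],"skirt",onz(d,284.5,207.5,.101,W).round(4))
g=d["image"].max(2)
vv,uu=np.mgrid[:420,:560]
near=np.hypot(uu-285,vv-210)<36
for t in(12,18,25,35):
    b=max(blobs((g<t)&near,5) or [(np.zeros((1,2)),0)],key=lambda t:t[1]);print(t,b[1],b[0].min(0),b[0].max(0))
# white line
roi=(np.hypot(uu-285,vv-207)<16)&(g>85)
for p,a in blobs(roi,15):
    vx,vy,x,y=cv2.fitLine(p.astype(np.float32),cv2.DIST_L2,0,.01,.01).ravel()
    if vy<0: vx,vy=-vx,-vy
    q=[onz(d,x+k*vx,y+k*vy,.127,W) for k in(-8,8)];w=q[1]-q[0]
    print(a,p.min(0),p.max(0),q[0].round(4),q[1].round(4),np.degrees(np.arctan2(w[1],w[0])).round(1))
# case edge line / lid slit direction: slit pixels
for u,v in((408,148),(232,372)):print("slit",onz(d,u,v,.095,W).round(4))
for u,v in((238,180),(165,298)):print("bars",onz(d,u,v,.095,W).round(4))
E
```

```text
279.45843593830205 210.73866821653723 skirt [0.4948 0.0498 0.101 ]
12 12 [280 187] [286 190]
18 1130 [264 186] [305 245]
25 1384 [264 186] [305 245]
35 1459 [264 186] [305 245]
92 [284 197] [288 220] [0.4883 0.0617 0.127 ] [0.4936 0.052  0.127 ] -61.0
slit [0.5467 0.132  0.095 ]
slit [ 0.5383 -0.1084  0.095 ]
bars [0.4557 0.0482 0.095 ]
bars [ 0.4538 -0.0706  0.095 ]
```

```bash
python3 - <<'E'
from h import *
from station import ctrl
plan(ctrl.sense(),[.4948,.0498,.107],30.5)
E
python3 -m handwheel '[0.014,0.1,0.012,0,0.015,0,45, 0.014,0.2,0.012,0,0.015,0,40, 0.014,0.28,0.012,0,0.015,0,40, 0.014,0.31,0.012,0,0.015,0,40, 0.014,0.31,0.012,0,0.015,0,40]'; python3 - <<'E'
from h import *
from station import ctrl
plan(ctrl.sense(),[.4948,.0498,.107],30.5)
E
```

```text
tcp [0.4939 0.0447 0.2012] jaw 31.79 shift [0.0122 0.314  0.0128] turn [-0.0004  0.0144 -0.0012] F [0.  0.2 0.9] Mz [ 0.02 -0.    0.01] w 0.05 t 2.5
time: 3.12
tcp_pos: [0.4957, 0.0493, 0.1089]
ee_rot: [[0.863, -0.001, -0.506], [0.506, -0.001, 0.863], [-0.002, -1.0, -0.0]]
wrist_force: [-0.5, -0.4, 0.7]
gripper_width: 0.0402
tcp [0.4957 0.0493 0.1089] jaw 30.38 shift [-0.0018  0.0063  0.0031] turn [ 0.0001 -0.0013 -0.001 ] F [-0.5 -0.4  0.7] Mz [-0.03 -0.04 -0.04] w 0.0402 t 3.125
```

```bash
python3 -m handwheel '[0,0,0,0,0,0,25, 0,0,0,0,0,0,15, 0,0,0,0,0,0,12, 0,0,0,0,0,0,8, 0,0,0,0,0,0,5, 0,0,0,0,0,0,5, 0,0,0,0,0,0,5]'; python3 - <<'E'
from h import *
from station import ctrl
plan(ctrl.sense(),[.4948,.0498,.107],-19)
E
```

```text
time: 4.0
tcp_pos: [0.495, 0.0483, 0.1097]
ee_rot: [[0.863, -0.003, -0.505], [0.505, -0.003, 0.863], [-0.004, -1.0, -0.001]]
wrist_force: [-4.7, -2.7, 7.9]
gripper_width: 0.0104
tcp [0.495  0.0483 0.1097] jaw 30.35 shift [0.0021 0.0089 0.0047] turn [ 0.002   0.5484 -0.002 ] F [-4.7 -2.7  7.9] Mz [-0.6   1.06 -0.05] w 0.0104 t 4.0
```

```bash
python3 -m handwheel '[0,0,0,0,0.05,0,5, 0,0,0,0,0.1,0,5, 0,0,0,0,0.15,0,5, 0,0,0,0,0.2,0,5, 0,0,0,0,0.25,0,5, 0,0,0,0,0.3,0,5, 0,0,0,0,0.35,0,5, 0,0,0,0,0.4,0,5, 0,0,0,0,0.45,0,5, 0,0,0,0,0.5,0,5, 0,0,0,0,0.54,0,5, 0,0,0,0,0.55,0,5]'; python3 - <<'E'
from h import *
from station import ctrl
plan(ctrl.sense(),[.4948,.0498,.107],-19.2)
E
```

```text
time: 5.5
tcp_pos: [0.4953, 0.0483, 0.1098]
ee_rot: [[0.945, -0.002, 0.328], [-0.328, -0.003, 0.945], [-0.001, -1.0, -0.004]]
wrist_force: [1.9, -0.3, -3.4]
gripper_width: 0.0107
tcp [0.4953 0.0483 0.1098] jaw -19.14 shift [-0.0033  0.0093  0.0042] turn [ 0.0023  0.0006 -0.0004] F [ 1.9 -0.3 -3.4] Mz [ 0.01 -0.39  0.08] w 0.0107 t 5.5
```

```bash
python3 -m handwheel '[0,0,0,0,0,0,20, 0,0,0,0,0,0,40, 0,0,0,0,0,0,40, 0,-0.08,0,0,0,0,40, 0,-0.2,0,0,0,0,40, 0,-0.32,0,0,0,0,40]'; python3 - <<'E'
from h import *
from station import ctrl
plan(ctrl.sense(),[.4926,-.0715,.20],-8)
E
```

```text
time: 6.25
tcp_pos: [0.4953, 0.0486, 0.2068]
ee_rot: [[0.945, -0.002, 0.328], [-0.328, -0.003, 0.945], [-0.001, -1.0, -0.004]]
wrist_force: [0.8, 0.5, 0.1]
gripper_width: 0.0399
tcp [0.4953 0.0486 0.2068] jaw -19.13 shift [ 0.1227  0.0239 -0.3812] turn [ 0.0022 -0.1236 -0.001 ] F [0.8 0.5 0.1] Mz [-0.06 -0.04  0.01] w 0.0399 t 6.25
```

```bash
python3 -m handwheel '[0.04,0.01,-0.13,0,-0.04,0,40, 0.08,0.02,-0.26,0,-0.08,0,40, 0.12,0.02,-0.38,0,-0.12,0,40, 0.123,0.02,-0.38,0.002,-0.12,0,40, 0.123,0.02,-0.38,0.002,-0.12,0,40]'; python3 - <<'E'
from h import *
from station import ctrl
s=ctrl.sense();plan(s,[.4926,-.0715,.108],-8)
d=ctrl.snapshot("wrist")
T=np.eye(4);T[:3,:3]=s["ee_rot"];T[:3,3]=s["tcp_pos"];d["W"]=T@d["tool_from_camera"]
np.savez("w3.npz",**d);cv2.imwrite("pics/w3.png",d["image"])
E
```

```text
time: 6.88
tcp_pos: [0.4928, -0.0705, 0.2013]
ee_rot: [[0.989, -0.001, 0.145], [-0.145, 0.001, 0.989], [-0.001, -1.0, 0.0]]
wrist_force: [-0.8, -0.2, -0.6]
gripper_width: 0.0396
tcp [ 0.4928 -0.0705  0.2013] jaw -8.33 shift [ 2.000e-04  3.109e-01 -3.400e-03] turn [-0.0002 -0.0037 -0.0009] F [-0.8 -0.2 -0.6] Mz [ 0.03  0.02 -0.04] w 0.0396 t 6.875
```

View pics/w3.png

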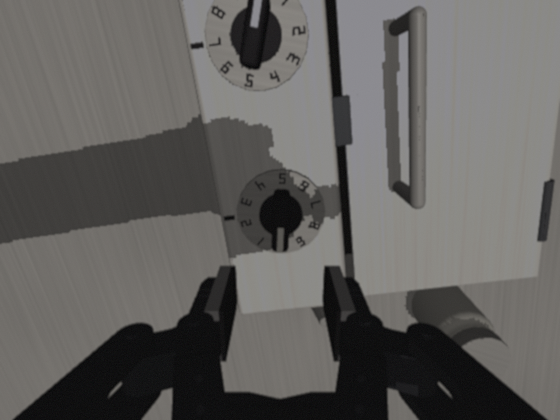

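The left dial's 7 is right at its index bar (7 at (214,44), bar at (197,46)). The right wing stands upright in the picture at column 280, reading about 2.3, which lines up with the jaws. I'll descend and grip it.

```bash
python3 - <<'E'
from h import *
d=dict(np.load("w3.npz"));W=d["W"]
print("R skirt",onz(d,280,210,.101,W).round(4),"handle",onz(d,418,12,.124,W).round(4),onz(d,418,202,.124,W).round(4))
g=d["image"].max(2);vv,uu=np.mgrid[:420,:560]
for p,a in blobs((np.hypot(uu-280,vv-237)<16)&(g>85),15):
    vx,vy,x,y=cv2.fitLine(p.astype(np.float32),cv2.DIST_L2,0,.01,.01).ravel()
    q=[onz(d,x+k*vx,y+k*vy,.127,W) for k in(-8,8)];w=q[1]-q[0]
    print(a,p.min(0),p.max(0),np.degrees(np.arctan2(w[1],w[0])).round(1))
E
python3 -m handwheel '[0,0.1,-0.003,0,0,0,40, 0,0.2,-0.003,0,0,0,40, 0,0.28,-0.003,0,0,0,40, 0,0.308,-0.003,0,0,0,40, 0,0.308,-0.003,0,0,0,40]'; python3 - <<'E'
from h import *
from station import ctrl
plan(ctrl.sense(),[.4926,-.0715,.108],-8)
E
```

```text
R skirt [ 0.4939 -0.069   0.101 ] handle [0.5883 0.0433 0.124 ] [ 0.5864 -0.069   0.124 ]
172 [275 229] [295 252] 34.0
time: 7.55
tcp_pos: [0.4926, -0.0699, 0.1088]
ee_rot: [[0.99, -0.002, 0.142], [-0.142, 0.001, 0.99], [-0.002, -1.0, 0.001]]
wrist_force: [0.3, -0.0, -0.6]
gripper_width: 0.0401
tcp [ 0.4926 -0.0699  0.1088] jaw -8.17 shift [ 0.0007  0.0028 -0.0054] turn [-0.0005 -0.0019 -0.0013] F [ 0.3 -0.  -0.6] Mz [ 0.02 -0.02  0.04] w 0.0401 t 7.55
```

```bash
python3 -m handwheel '[0,0,0,0,0,0,25, 0,0,0,0,0,0,15, 0,0,0,0,0,0,12, 0,0,0,0,0,0,8, 0,0,0,0,0,0,5, 0,0,0,0,0,0,5, 0,0,0,0,0,0,5]'; python3 - <<'E'
from h import *
from station import ctrl
s=ctrl.sense();plan(s,[.4926,-.0715,.108],24)
print(s["moment"],s["effort"])
E
```

```text
time: 8.43
tcp_pos: [0.4935, -0.0699, 0.1098]
ee_rot: [[0.99, 0.0, 0.142], [-0.142, 0.001, 0.99], [-0.0, -1.0, 0.001]]
wrist_force: [0.2, 0.3, 6.1]
gripper_width: 0.0108
tcp [ 0.4935 -0.0699  0.1098] jaw -8.15 shift [-0.0022  0.0062 -0.0058] turn [-4.000e-04 -3.572e-01  1.000e-04] F [0.2 0.3 6.1] Mz [0.07 0.07 0.1 ] w 0.0108 t 8.425
[0.07160934 0.07088807 0.10137872] [  0.24140286 -39.29126501  -3.30294907 -16.73551619   0.05038269
  -0.06270924  -0.07019979]
```

```bash
cat > feel.py <<'E'
from h import *
from station import ctrl
m=[];
for i in range(4):
    s=ctrl.sense();M=np.array(s["ee_rot"]);m.append([s["moment"][2],s["effort"][6]])
    j=np.degrees(np.arctan2(M[1,0],M[0,0]))
    if i<3: ctrl.snapshot("wrist")
m=np.array(m);print("dial~%.3f"%(np.radians(j+91.2)),"jaw %.2f"%j,"first",m[0].round(3),"all Mz",m[:,0].round(3),"mean",m.mean(0).round(3),"F",np.round(s["wrist_force"],1),"tcp",np.round(s["tcp_pos"],4))
E
python3 -m handwheel '[0,0,0,0,-0.04,0,5, 0,0,0,0,-0.08,0,5, 0,0,0,0,-0.12,0,5, 0,0,0,0,-0.16,0,5, 0,0,0,0,-0.2,0,5, 0,0,0,0,-0.24,0,5, 0,0,0,0,-0.27,0,5, 0,0,0,0,-0.285,0,5]'; python3 feel.py
```

```text
time: 9.43
tcp_pos: [0.4925, -0.07, 0.1099]
ee_rot: [[0.954, -0.002, -0.301], [0.301, 0.0, 0.954], [-0.002, -1.0, 0.001]]
wrist_force: [-3.9, 0.5, 4.8]
gripper_width: 0.0107
dial~1.897 jaw 17.46 first [-0.178  0.087] all Mz [-0.178 -0.169 -0.076 -0.096] mean [-0.13   0.144] F [-4.9 -0.   6. ] tcp [ 0.4925 -0.07    0.1099]
```

```bash
python3 -m handwheel '[0,0,0,0,-0.006,0,5, 0,0,0,0,-0.012,0,5, 0,0,0,0,-0.018,0,5, 0,0,0,0,-0.024,0,5]' | head -1; python3 feel.py
```

```text
time: 10.07
dial~1.934 jaw 19.63 first [-0.135  0.102] all Mz [-0.135 -0.161 -0.074 -0.051] mean [-0.105  0.122] F [-3.2  0.7  3.9] tcp [ 0.4924 -0.07    0.1099]
```

```bash
python3 -m handwheel '[0,0,0,0,-0.006,0,5, 0,0,0,0,-0.012,0,5, 0,0,0,0,-0.018,0,5, 0,0,0,0,-0.024,0,5]' | head -1; python3 feel.py
```

```text
time: 10.72
dial~1.972 jaw 21.81 first [-0.18   0.114] all Mz [-0.18  -0.12  -0.096 -0.128] mean [-0.131  0.131] F [-4.6  1.1  4.7] tcp [ 0.4923 -0.07    0.1099]
```

```bash
python3 -m handwheel '[0,0,0,0,-0.006,0,5, 0,0,0,0,-0.012,0,5, 0,0,0,0,-0.018,0,5, 0,0,0,0,-0.024,0,5]' | head -1; python3 feel.py
```

```text
time: 11.38
dial~2.010 jaw 23.99 first [-0.026 -0.042] all Mz [-0.026 -0.023 -0.005  0.024] mean [-0.008  0.007] F [-4.1  0.3  5.7] tcp [ 0.4922 -0.07    0.1099]
```

```bash
python3 -m handwheel '[0,0,0,0,-0.006,0,5, 0,0,0,0,-0.012,0,5, 0,0,0,0,-0.018,0,5, 0,0,0,0,-0.024,0,5]' | head -1; python3 feel.py
```

```text
time: 12.02
dial~2.049 jaw 26.20 first [-0.021 -0.076] all Mz [-0.021  0.008  0.067  0.089] mean [ 0.036 -0.055] F [-4.5 -0.1  5.3] tcp [ 0.4922 -0.0701  0.1099]
```

The drag has vanished (Mz from -0.13 to about 0), so the catch dropped near 2.0 rad. The dial stands at about 2.05, in its free play. I'll release, lift clear, and check the dials and the tongue.

```bash
python3 -m handwheel '[0,0,0,0,0,0,20, 0,0,0,0,0,0,40, 0,0,0,0,0,0,40, 0,-0.08,0,0,0,0,40, 0,-0.2,0,0,0,0,40, 0,-0.32,0,0,0,0,40]'; python3 - <<'E'
from h import *
from station import ctrl
plan(ctrl.sense(),[.587,-.013,.22],-1)
E
```

```text
time: 12.92
tcp_pos: [0.4926, -0.0699, 0.2069]
ee_rot: [[0.897, -0.003, -0.442], [0.442, 0.0, 0.897], [-0.002, -1.0, 0.001]]
wrist_force: [-0.1, 0.5, -0.5]
gripper_width: 0.0402
tcp [ 0.4926 -0.0699  0.2069] jaw 26.22 shift [ 0.3661 -0.0446  0.0311] turn [-0.0005  0.3024 -0.0016] F [-0.1  0.5 -0.5] Mz [-0.09 -0.01 -0.03] w 0.0402 t 12.925
```

```bash
python3 -m handwheel '[0.12,-0.02,0.01,0,0.1,0,40, 0.24,-0.04,0.02,0,0.2,0,40, 0.36,-0.045,0.03,0,0.3,0,40, 0.366,-0.045,0.031,0,0.302,0,40, 0.366,-0.045,0.031,0,0.302,0,40]'; python3 - <<'E'
from h import *
from station import ctrl
s=ctrl.sense();plan(s,[.587,-.013,.107],-1)
d=ctrl.snapshot("wrist")
T=np.eye(4);T[:3,:3]=s["ee_rot"];T[:3,3]=s["tcp_pos"];d["W"]=T@d["tool_from_camera"]
np.savez("w4.npz",**d);cv2.imwrite("pics/w4.png",d["image"])
E
```

```text
time: 13.55
tcp_pos: [0.5864, -0.0131, 0.2196]
ee_rot: [[1.0, -0.004, 0.015], [-0.015, -0.0, 1.0], [-0.004, -1.0, -0.0]]
wrist_force: [-0.8, -0.1, 0.5]
gripper_width: 0.0399
tcp [ 0.5864 -0.0131  0.2196] jaw -0.86 shift [0.0034 0.3754 0.0005] turn [ 0.0001  0.0015 -0.0023] F [-0.8 -0.1  0.5] Mz [ 0.01  0.03 -0.03] w 0.0399 t 13.55
```

View pics/w4.png

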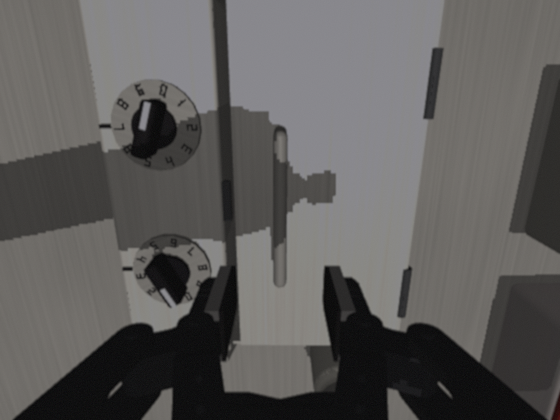

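The left dial reads 7 and the right about 3.2. The tongue at (228,200) now lies inside the dark gap and no longer laps the lid. The handle is centred at column 280 between the jaws, so I'll descend and grip it.

```bash
python3 -m handwheel '[0.003,0.12,0,0,0,0,40, 0.003,0.24,0,0,0,0,40, 0.003,0.33,0,0,0,0,40, 0.003,0.375,0,0,0,0,40, 0.003,0.375,0,0,0,0,40, 0.003,0.375,0,0,0,0,25, 0.003,0.375,0,0,0,0,12, 0.003,0.375,0,0,0,0,5, 0.003,0.375,0,0,0,0,2, 0.003,0.375,0,0,0,0,2, 0.003,0.375,0,0,0,0,2]'; python3 - <<'E'
from h import *
from station import ctrl
s=ctrl.sense();plan(s,[.587,-.013,.107],-1)
# handle arc: bar path relative to now; lid angle th, tool tilt ph (body leans +x), grip g behind the TCP
r=np.hypot(.114,.041);a0=np.arctan2(.041,.114);g=.124-s["tcp_pos"][2]
for th in range(0,79,6):
    ph=np.radians(min(20,max(0,(th-15)*20/45)));a=a0+np.radians(th)
    bar=np.array([-r*np.cos(a)+.114,r*np.sin(a)-.041])
    tcp=bar+g*np.array([-np.sin(ph),-np.cos(ph)])+[0,g]
    print(th,"x %.3f  y(down) %.3f"%(tcp[0]/.3,-tcp[1]/.3),"turn z?",round(np.degrees(ph)/90,3))
E
```

```text
time: 14.98
tcp_pos: [0.5862, -0.0137, 0.1084]
ee_rot: [[1.0, -0.004, 0.016], [-0.016, -0.001, 1.0], [-0.004, -1.0, -0.001]]
wrist_force: [-3.5, -0.5, 7.1]
gripper_width: 0.0078
tcp [ 0.5862 -0.0137  0.1084] jaw -0.92 shift [0.0028 0.0047 0.0025] turn [ 0.0007  0.0009 -0.0028] F [-3.5 -0.5  7.1] Mz [-0.01  0.89  0.  ] w 0.0078 t 14.975
0 x 0.000  y(down) 0.000 turn z? 0.0
6 x 0.016  y(down) -0.039 turn z? 0.0
12 x 0.037  y(down) -0.076 turn z? 0.0
18 x 0.060  y(down) -0.111 turn z? 0.015
24 x 0.085  y(down) -0.143 turn z? 0.044
30 x 0.113  y(down) -0.172 turn z? 0.074
36 x 0.144  y(down) -0.198 turn z? 0.104
42 x 0.178  y(down) -0.220 turn z? 0.133
48 x 0.214  y(down) -0.239 turn z? 0.163
54 x 0.252  y(down) -0.253 turn z? 0.193
60 x 0.291  y(down) -0.264 turn z? 0.222
66 x 0.333  y(down) -0.269 turn z? 0.222
72 x 0.375  y(down) -0.270 turn z? 0.222
78 x 0.417  y(down) -0.267 turn z? 0.222
```

```bash
python3 -m handwheel '[0.001,-0.004,0,0,0,0,2, 0.003,-0.008,0,0,0,0,2]'; python3 -c "
from h import *
from station import ctrl
plan(ctrl.sense(),[.587,-.013,.107],-1)"
```

```text
time: 15.22
tcp_pos: [0.5867, -0.0138, 0.1103]
ee_rot: [[1.0, -0.005, 0.016], [-0.016, -0.001, 1.0], [-0.005, -1.0, -0.001]]
wrist_force: [0.2, 0.8, -7.8]
gripper_width: 0.0076
tcp [ 0.5867 -0.0138  0.1103] jaw -0.93 shift [0.001  0.011  0.0026] turn [ 0.0006  0.0008 -0.0033] F [ 0.2  0.8 -7.8] Mz [ 0.07 -0.2  -0.07] w 0.0076 t 15.225
```

```bash
python3 -m handwheel '[0.003,-0.01,0,0,0,0,2, 0.007,-0.02,0,0,0,0,2, 0.013,-0.032,0,0,0,0,2, 0.02,-0.045,0,0,0,0,2]'; python3 -c "
from h import *
from station import ctrl
plan(ctrl.sense(),[.587,-.013,.107],-1)"
```

```text
time: 15.72
tcp_pos: [0.5924, -0.0139, 0.1238]
ee_rot: [[1.0, -0.007, 0.016], [-0.016, -0.001, 1.0], [-0.006, -1.0, -0.001]]
wrist_force: [0.4, 0.6, -8.6]
gripper_width: 0.0079
tcp [ 0.5924 -0.0139  0.1238] jaw -0.92 shift [-0.0177  0.056   0.0026] turn [ 0.0007  0.0009 -0.0041] F [ 0.4  0.6 -8.6] Mz [ 0.05 -0.14 -0.05] w 0.0079 t 15.725
```

```bash
python3 -m handwheel '[0.008,-0.012,0,0,0,0,2, 0.016,-0.025,0,0,0,0.003,2, 0.027,-0.042,0,0,0,0.008,2, 0.039,-0.06,0,0,0,0.015,2, 0.051,-0.076,0,0,0,0.03,2, 0.064,-0.092,0,0,0,0.044,2, 0.078,-0.107,0,0,0,0.059,2, 0.092,-0.121,0,0,0,0.074,2, 0.107,-0.134,0,0,0,0.089,2, 0.123,-0.147,0,0,0,0.104,2, 0.14,-0.158,0,0,0,0.118,2, 0.157,-0.169,0,0,0,0.133,2]'; python3 - <<'E'
from h import *
from station import ctrl
s=ctrl.sense();M=np.array(s["ee_rot"]);p=np.array(s["tcp_pos"])
print(np.round(s["wrist_force"],1),np.round(s["moment"],2),np.round(s["qpos"],2))
g=.0156;bar=p-g*M[:,1];tilt=np.arctan2(-M[0,1],-M[2,1]);th=np.degrees(np.arctan2(bar[2]-.083,.5862+.114-bar[0]))-19.8
print("bar",bar.round(4),"lid est",th.round(1),"tilt",np.degrees(tilt).round(1),"r",np.hypot(bar[2]-.083,.7002-bar[0]).round(4))
r=np.hypot(.114,.041)
for t2,ph in((48,14.7),(54,17.4),(60,20),(66,20),(72,20),(78,20),(82,20)):
    a=np.radians(19.8+t2);q=np.radians(ph);y=np.array([-np.sin(q),0,-np.cos(q)])
    T=np.array([.7002-r*np.cos(a),p[1],.083+r*np.sin(a)])+g*y
    print(t2,(M.T@(T-p)/.3).round(3),"turn z",round((ph-np.degrees(tilt))/90,3))
E
```

```text
time: 17.23
tcp_pos: [0.6385, -0.0146, 0.176]
ee_rot: [[0.976, -0.218, 0.016], [-0.016, 0.002, 1.0], [-0.218, -0.976, -0.002]]
wrist_force: [-8.7, -0.5, 0.8]
gripper_width: 0.0074
[-8.7 -0.5  0.8] [-0.04  1.96 -0.02] [ 0.27  0.68 -0.45  1.47  0.26  1.28 -0.25]
bar [ 0.6419 -0.0146  0.1912] lid est 41.9 tilt 12.6 r 0.1229
48 [ 0.036 -0.022  0.001] turn z 0.023
54 [ 0.069 -0.045  0.001] turn z 0.053
60 [ 0.105 -0.063  0.002] turn z 0.082
66 [ 0.145 -0.078  0.002] turn z 0.082
72 [ 0.186 -0.088  0.003] turn z 0.082
78 [ 0.228 -0.093  0.004] turn z 0.082
82 [ 0.256 -0.095  0.004] turn z 0.082
```

```bash
python3 -m handwheel '[0.018,-0.011,0,0,0,0.011,2, 0.036,-0.022,0,0,0,0.023,2, 0.052,-0.034,0,0,0,0.038,2, 0.069,-0.045,0,0,0,0.053,2, 0.087,-0.054,0,0,0,0.068,2, 0.105,-0.063,0,0,0,0.082,2, 0.125,-0.071,0,0,0,0.082,2, 0.145,-0.078,0,0,0,0.082,2, 0.165,-0.083,0,0,0,0.082,2, 0.186,-0.088,0,0,0,0.082,2, 0.207,-0.091,0,0,0,0.082,2, 0.228,-0.093,0,0,0,0.082,2]'; python3 - <<'E'
from h import *
from station import ctrl
s=ctrl.sense();M=np.array(s["ee_rot"]);p=np.array(s["tcp_pos"])
print(np.round(s["wrist_force"],1),np.round(s["moment"],2),np.round(s["qpos"],2))
g=.0156;bar=p-g*M[:,1];th=np.degrees(np.arctan2(bar[2]-.083,.7002-bar[0]))-19.8
print("bar",bar.round(4),"lid est",th.round(1))
E
```

```text
time: 18.73
tcp_pos: [0.7123, -0.0159, 0.1928]
ee_rot: [[0.94, -0.34, 0.016], [-0.016, 0.004, 1.0], [-0.34, -0.941, -0.002]]
wrist_force: [-6.0, -0.0, 9.2]
gripper_width: 0.0078
[-6.  -0.   9.2] [-0.07  1.61  0.05] [ 0.19  0.86 -0.42  1.11  0.26  1.57 -0.21]
bar [ 0.7176 -0.0159  0.2075] lid est 78.2
```

```bash
python3 -m handwheel '[0,0,0,0,0,0,2, 0,0,0,0,0,0,14, 0,0,0,0,0,0,21, 0,0,0,0,0,0,21, 0,0,0,0,0,0,21]' | tail -2; python3 -m handwheel '[0,-0.03,0,0,0,0,21, 0,-0.08,0,0,0,0,21, 0,-0.16,0,0,0,0,21, 0,-0.26,0,0,0,0,21, 0,-0.36,0,0,0,0,21, 0,-0.42,0,0,0,0,21, 0,-0.42,0,0,0,0,21]'; python3 - <<'E'
from h import *
from station import ctrl
for n in("scene","top"):
    d=ctrl.snapshot(n);np.savez(f"{n}1.npz",**d);cv2.imwrite(f"pics/{n}1.png",d["image"])
E
```

```text
wrist_force: [-0.3, -0.4, 0.6]
gripper_width: 0.021
time: 20.23
tcp_pos: [0.7562, -0.0159, 0.3144]
ee_rot: [[0.942, -0.335, 0.016], [-0.016, 0.003, 1.0], [-0.335, -0.942, -0.002]]
wrist_force: [0.6, 0.2, -0.3]
gripper_width: 0.0207
```

View pics/scene1.png

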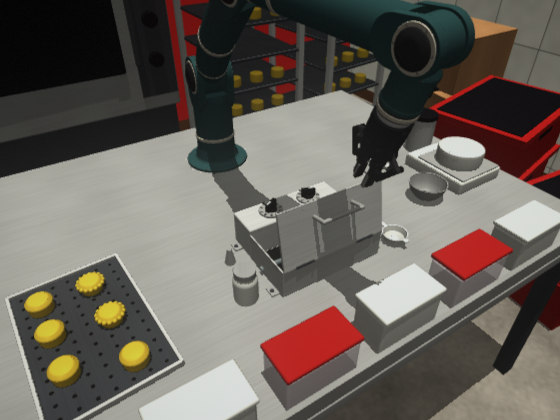

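The scene view shows the lid standing open at (330,220), with the gripper clear above it and the bystanders where they were. One numeric check of the lid angle remains before handing in.

```bash
python3 - <<'E'
from h import *
from station import ctrl
d=dict(np.load("scene1.npz"));T=d["cam_to_world"];f=210/np.tan(np.radians(d["fovy"]/2))
def ang(d):
    vv,uu=np.mgrid[215:262,285:375];Z=d["depth"][215:262,285:375]
    P=(np.stack([(uu-d["cx"])/f*Z,-(vv-d["cy"])/f*Z,-Z],-1)@T[:3,:3].T+T[:3,3]).reshape(-1,3)
    P=P[(P[:,2]>.10)&(P[:,2]<.22)&(P[:,0]>.6)&(P[:,0]<.715)]
    for _ in range(4):
        c=P.mean(0);n=np.linalg.svd(P-c,full_matrices=False)[2][2];P=P[abs((P-c)@n)<.004]
    return len(P),np.degrees(np.arctan2(abs(n[0]),abs(n[2]))).round(1),c.round(3)
print(ang(d));print(ang(ctrl.snapshot("scene")))
for k in("scene","top"):
    a=dict(np.load(k+"0.npz"));b=dict(np.load(k+"1.npz"))
t=cv2.absdiff(a["image"],b["image"]).max(2)
for n,(u,v) in dict(cutter=(204,214),sieve=(208,175),jar=(336,182),nozzle=(327,220),bowl=(140,203),scraper=(148,263)).items():print(n,np.median(t[v-8:v+8,u-8:u+8]),end=" ")
s=ctrl.sense();print(np.round(s["wrist_force"],1));ctrl.hand_in()
E
```

```text
(2712, np.float64(78.2), array([ 0.69 , -0.052,  0.145]))
(2708, np.float64(78.2), array([ 0.69 , -0.052,  0.145]))
cutter 15.0 sieve 18.0 jar 16.0 nozzle 16.0 bowl 15.0 scraper 17.0 [-1.  -0.9 -0.4]
the job is handed in; nothing more can be done
```

The box is open and the job is handed in; no verdict was reported. It took about 20 s of robot time out of the 72 s allowed.

- **Left dial:** I turned it down to 7. The wrist camera showed the 7 at the index bar, in line to within about 1°.
- **Right dial:** I eased it up through 3 in steps of about 2°. The drag, about 0.13 N m, vanished between 1.97 and 2.01 rad. I stopped at about 2.05 rad, in the free play and short of the hard stop. The picture after that showed the tongue clear of the lid.
- **Lid:** A first lift of about 2 mm read 7.8 N at the wrist, about what the hinge needs, so it was not held. I then raised it along its arc, let go and backed the gripper off. The depth image gave 78.2° in two looks, unchanged between them, and the wrist force was about zero.

**Weaker checks:**
- The last scene picture showed nothing out of place on the bench. My before/after image difference read a uniform 15–18 grey levels at the six bystanders nearest the box. I put that down to a lighting or exposure change, so it neither confirms nor rules out small shifts. The cakes were not in that comparison.
- I did not re-read the dials after lifting the lid, but nothing touched them after that.

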